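# Point out the bottle without its stopper in a condition-report clip

## Task

Film a short condition report: push the record button on top of the camera fully down and let it come back up, then, pointing straight down from just above without touching, point first at the mouth of the bottle that has lost its stopper and then at its glass stopper standing on the grey pad, staying two seconds over each. Then press the record button fully down again to stop the clip, let go and draw back clear of the camera. Nothing is picked up: touch none of the bottles nor the stopper, do not hover over the top of any other bottle, and leave everything on the table where it stands.

Things in the scene. Friction and masses are not known exactly. Their poses are not given: they have to be found in the camera images.
- camera: black video camera on a table tripod that stands firm (fixed to the table); body 122 mm wide (y) by 38 mm deep (x), its top 178 mm above the table, lens along its own +x at the front, tripod legs reach 95 mm out. Origin on the table between the legs; x is where the lens looks, z up. On its top: the record button over the hand grip (towards -y) and a flat dial 5 mm high 86 mm from it (towards +y)
- rec_top (a point): centre of the top face of the record button, a plain round metal button 16 mm across on the camera's top near the end with the hand grip, 186 mm above the table, standing 8 mm proud of the camera's top; z up; moves with the button
- rec_button (a joint): travel of the record button in m: 0 up, 0.005 fully down (along -z); it springs back; takes about 1.2 N to start and 4 N to bottom out. Down counts from 0.0038
- open_bottle: apothecary bottle of the same amber glass and label as the others, 62 mm across the body, lip at 120 mm height, neck 33 mm, lip 41 mm across; loose, on the riser; origin at the centre of its underside, z up. The one with no stopper: an open mouth, 25 mm hole
- open_mouth (a point): centre of the open mouth of that bottle, level with its lip (120 mm above its underside, 150 mm above the table); z up
- disc_bottle_a: apothecary bottle of the same amber glass and label as the others, 62 mm across the body, lip at 120 mm height, neck 33 mm, lip 41 mm across; loose, on the riser; origin at the centre of its underside, z up. Closed by a flat disc stopper of frosted glass 46 mm across, top at 137 mm
- disc_bottle_b: apothecary bottle of the same amber glass and label as the others, 62 mm across the body, lip at 120 mm height, neck 33 mm, lip 41 mm across; loose, on the riser; origin at the centre of its underside, z up. Closed by a flat disc stopper of frosted glass 46 mm across, top at 137 mm
- ball_bottle: apothecary bottle of the same amber glass and label as the others, 62 mm across the body, lip at 120 mm height, neck 33 mm, lip 41 mm across; loose, on the riser; origin at the centre of its underside, z up. Closed by a frosted glass ball stopper 35 mm across, top at 157 mm
- tab_bottle: apothecary bottle of the same amber glass and label as the others, 62 mm across the body, lip at 120 mm height, neck 33 mm, lip 41 mm across; loose, on the riser; origin at the centre of its underside, z up. Closed by a frosted glass stopper with an round collar 43 mm across and an upright tab 26 by 7 mm on it, top at 154 mm
- stopper: loose frosted glass stopper, 36 mm tall, standing upside down on the grey pad: a flat disc head 46 mm across and 12 mm thick below, the plug (24 narrowing to 21 mm) upwards; origin at the centre of its underside, z up
- stopper_top (a point): centre of the upper end of that stopper's plug, 36 mm above its underside, 42 mm above the table; z up
- riser: low white-topped riser under the row of five bottles, 110 mm deep (x) by 440 mm long (y), 30 mm high, fixed; origin at its centre on the table, z up, y along the row, -x towards the pad; the bottles stand in any order about 82 mm apart along y. A flat scale bar lies along its -x side
- pad: grey foam pad 90 by 110 mm, 6 mm thick, fixed, lying in front of the riser on the table, its centre about 140 mm to the riser's -x side; origin at the centre of its underside
- bung: cork bung, 30 mm tall, 22 to 28 mm across, standing on the table near the pad, wide end up; not part of the job; origin at the centre of its underside
- brush: soft brush lying on the table behind the riser (its +x side), 130 mm from the row; not part of the job
- loupe: black stand loupe 44 mm across, 40 mm tall, on the table to the left of the riser; not part of the job; origin at the centre of its underside
- spare_lens: black spare camera lens standing upright, 68 mm across, 78 mm tall, to the right beyond the camera; not part of the job; origin at the centre of its underside
Mind the look-alikes: they are no part of the job. What is shaped like the disc_bottle_a but blue is not meant.

How it is judged:
On the way, in this order (a step that is already met when the one before it is completed fails the run):
1. the record button is pressed down (value of joint rec_button above 0.0038 m), for 0.05 s.
2. the tool points straight down at the open mouth from just above for two seconds (1.6 s counts): tool point within 18 mm sideways, 20 to 70 mm above, within 30 degrees of straight down (horizontal distance between the grasp point and open_mouth below 0.018 m and z of the grasp point in the frame of open_mouth between 0.02 and 0.07 m and angle between the grasp point's own z axis and vertical above 2.6 rad), for 1.6 s.
3. the tool points straight down at the loose stopper from just above for two seconds (1.6 s counts): tool point within 18 mm sideways, 20 to 70 mm above, within 30 degrees of straight down (horizontal distance between the grasp point and stopper_top below 0.018 m and z of the grasp point in the frame of stopper_top between 0.02 and 0.07 m and angle between the grasp point's own z axis and vertical above 2.6 rad), for 1.6 s.
4. the record button is pressed down again (value of joint rec_button above 0.0038 m), for 0.05 s.
At the end, for the whole second after the job is handed in: The record button is up again (under 1 mm), the tool point is more than 60 mm from the button, every bottle and the stopper stand upright and at rest within 8 mm of where they were, and the bung, brush, loupe and spare lens lie within 8 mm of where they were (value of joint rec_button below 0.001 m and distance between the grasp point and rec_top above 0.06 m and distance of each of open_bottle, disc_bottle_a, disc_bottle_b, ball_bottle, tab_bottle, stopper, bung, brush, loupe, spare_lens from where it was at the start of the episode below 0.008 m and angle between each of open_bottle, disc_bottle_a, disc_bottle_b, ball_bottle, tab_bottle, stopper's own z axis and vertical below 0.1 rad and linear speed of each of open_bottle, disc_bottle_a, disc_bottle_b, ball_bottle, tab_bottle, stopper below 0.02 m/s); the robot touches nothing.
It fails at once if a bottle or the stopper is touched by the robot (contact force between any of open_bottle, disc_bottle_a, disc_bottle_b, ball_bottle, tab_bottle, stopper and the fingers above 0.3 N or contact force between any of open_bottle, disc_bottle_a, disc_bottle_b, ball_bottle, tab_bottle, stopper and the arm above 0.3 N).
It fails at once if a bottle or the stopper is shifted by more than 10 mm or lifted (distance of any of open_bottle, disc_bottle_a, disc_bottle_b, ball_bottle, tab_bottle, stopper from where it was at the start of the episode above 0.01 m).
It fails at once if another object on the table is shifted by more than 15 mm (distance of any of bung, brush, loupe, spare_lens from where it was at the start of the episode above 0.015 m).
It fails at once if the tool point hovers over another bottle (within 15 mm of its axis and less than 50 mm above its stopper) ((horizontal distance between the grasp point and disc_bottle_a below 0.015 m and z of the grasp point in the frame of disc_bottle_a below 0.187 m) or (horizontal distance between the grasp point and disc_bottle_b below 0.015 m and z of the grasp point in the frame of disc_bottle_b below 0.187 m) or (horizontal distance between the grasp point and ball_bottle below 0.015 m and z of the grasp point in the frame of ball_bottle below 0.207 m) or (horizontal distance between the grasp point and tab_bottle below 0.015 m and z of the grasp point in the frame of tab_bottle below 0.204 m)).
It also fails if it takes over 59 s, if anything falls off the work surface, if the arm or the gripper's body presses on something with over 40 N, if the wrist force passes 120 N, or if a joint passes its speed limit or range.

## Robot

A 7-joint arm with a two-finger parallel gripper is mounted at the origin on the work surface. World frame = base frame: x ahead of the robot, y to its left, z up, the work surface at z = 0. Lengths are in m, angles in rad, forces in N, time in s.
With the tool pointing down it reaches from about 0.425 to 0.95 m from the base axis. Payload 4.7 kg.
Tool frame: the origin (TCP) lies between the finger pads, 19 mm behind the fingertips; this is the grasp point; z points along the fingers, y is the line along which they close (so a half turn about z gives the same grasp; the last joint's range is limited). The gripper opens to 87 mm and grips with 3 to 60 N. Pads are 19 mm wide; open, the fingers measure 117 mm over their backs; the gripper's body (75 mm by 190 mm) begins 51 mm behind the grasp point.
Start: joints at [1.217, 0.469, -0.049, 1.532, 0.024, 1.141, -0.082], TCP at [0.215, -0.64, 0.241] pointing down, gripper open.
Joint ranges: [-2.59, 2.59], [-0.33, 1.99], [-1.39, 1.29], [0.1, 2.45], [-1.04, 4.18], [0.21, 1.99], [-2.66, 2.66]. Speed limits (rad/s): [2.57, 2.57, 3.14, 3.14, 3.14, 3.14, 3.14].

## Interface

Orientations are given as a 3x3 rotation matrix whose columns are the frame's x, y, z axes.
In Python, from plant import get_state, optics, ticket gives the robot as it stands.
- The arm moves only by the tool send_rows, never from a script. Its argument "commands" is a list of rows, each an object of numbers: "x", "y", "z": the shift along the tool's x, y, z as a fraction of full scale; "wx", "wy", "wz": the turn, a rotation vector about the tool's x, y, z as a fraction of full scale. A call has 1 to 12 rows; each row is the pose to reach, as a shift and turn from the pose commanded when the call began, along the tool's axes at that moment, turning the shorter way round; what a row does not reach only later rows make up. Full scale, the value 1, is 0.15 m for a shift and 180 degrees for a turn. A row lasts 1/10 s, in which the tool goes at most 50 mm and 8.59 degrees, less where a joint would pass 70% of its speed; a pose out of reach is approached as far as the arm can. A call with a number of a shift or a turn outside -1 to 1 is refused whole. A call with a gripper value outside its range is refused whole. "jaw" is the closure, from 0 (fully open) to 1 (shut), set as the call begins (left out, the last holds). The fingers move at their own pace and stop on an object; "squeeze" is the grip in N (left out, the last holds). Time passes only in rows, so rows that repeat a pose let the fingers close. It gives the time, the measured TCP pose, the force, the opening and the grip force at its end, in the units of the state.
- get_state(): the state, without advancing time (a new reading comes with each control period).
- optics.get_image(name): name is "scene" or "top"; returns the picture (400x640x3 uint8, red, green, blue); there is no depth.
- optics.camera_model(name): a dict with "fx", "fy", "cx", "cy" (pixels), "rvec" (rotation vector, rad) and "tvec" (3), from world to camera coordinates, as OpenCV has them. Camera axes: x right, y down, z forward; pixel columns grow to the right and rows downward; lengths in m; the calibration is good to about 2 mm. A picture is of the moment at which its call begins. camera_model takes no time and is no camera call.
- ticket.job_done(): hands the job in; it is judged then, once.
The state is a dict: "time": time; "joints": joint angles; "joint_velocities": joint speeds; "joint_efforts": joint torques, N m; "tool_pos": TCP position; "ee_rot": TCP orientation; "force": force on the tool from outside, world axes, zero at the start; "moment": the same for the moment, N m; "finger_gap": finger opening in m; "grip_force": force on a finger pad.
Only numpy, scipy, OpenCV 4.12 (cv2) and the standard library are available. Lean on these libraries where they do the work, as an engineer would, in place of code of your own. Each camera call takes 0.05 s, during which the arm holds its last target. There are 200 camera calls.

## Working session

There is one attempt and no reset: what is moved stays moved. The work goes in short steps, Python scripts to look and compute and a tool call to move; the robot and the scene stay as the last step left them, time stands still between calls to the robot, and variables do not carry over. Pictures are saved under pics/ and viewed, at most 10 in all, crops included, and the job is handed in when it is done.

Besides the shell and the picture viewer there is one more tool, called after ">>>" by a JSON object that holds its "api" and its "payload", one argument or row to a line. send_rows: Moves the arm, as the interface text tells. Its arguments: {"type":"object","properties":{"commands":{"type":"array","items":{"type":"object","properties":{"x":{"type":"number"},"y":{"type":"number"},"z":{"type":"number"},"wx":{"type":"number"},"wy":{"type":"number"},"wz":{"type":"number"}}}},"jaw":{"type":"number"},"squeeze":{"type":"number"}},"required":["commands"]}

```bash
mkdir -p pics
python3 - <<'E'
from plant import get_state, optics
import cv2
for n in("scene","top"):
    cv2.imwrite(f"pics/{n}0.png",optics.get_image(n)[:,:,::-1]); print(optics.camera_model(n))
s=get_state();print(s["time"],s["tool_pos"],s["ee_rot"],s["finger_gap"])
E
```

```text
{'fx': 398.3567204342286, 'fy': 398.3567204342286, 'cx': 317.67323151314, 'cy': 204.56932493260078, 'rvec': array([ 0.92013714,  2.4267155 , -1.14810646]), 'tvec': array([ 0.39647018, -0.14035971,  1.59153103])}
{'fx': 431.70429456154244, 'fy': 431.70429456154244, 'cx': 321.4427996176291, 'cy': 198.42748861167942, 'rvec': array([ 2.15024367, -2.16741727,  0.12164174]), 'tvec': array([0.02379328, 0.55271516, 1.19314258])}
0.1 [ 0.21524902 -0.63921601  0.24028739] [[ 9.47706758e-01  3.19141788e-01 -6.47670062e-04]
 [ 3.19142435e-01 -9.47705288e-01  1.67130240e-03]
 [-8.04179068e-05 -1.79060358e-03 -9.99998394e-01]] 0.08720700414644046
```

View pics/scene0.png

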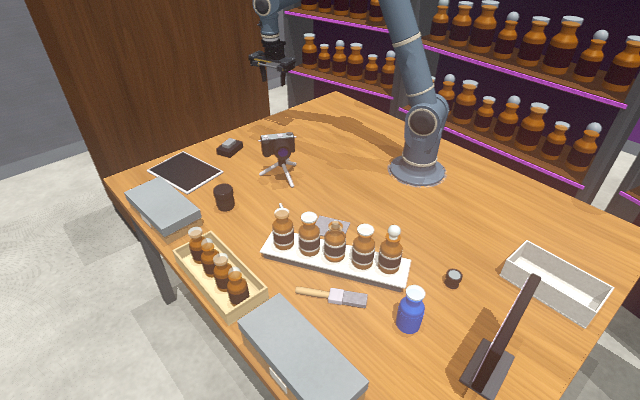

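View pics/top0.png

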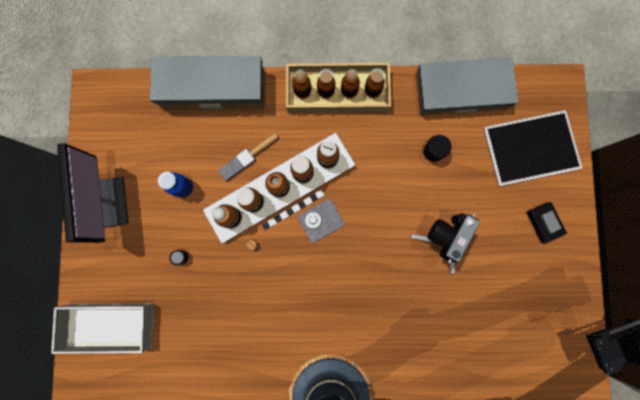

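The scene view shows the row, camera and robot. In the top view the open bottle looks to be the middle one (277,184), the stopper is at (313,219) and the camera at (463,240). I'll zoom in next.

Run:
```python
import cv2,numpy as np
t=cv2.imread("pics/top0.png");s=cv2.imread("pics/scene0.png")
r=lambda im,x,y,w,h,k:cv2.resize(im[y:y+h,x:x+w],None,fx=k,fy=k,interpolation=cv2.INTER_CUBIC)
a=r(t,410,200,80,80,5);b=r(t,260,165,80,80,5)
cv2.imwrite("pics/c1.png",np.hstack([a,b]))
c=r(s,250,120,60,80,5);d=r(s,300,205,80,80,5)
cv2.imwrite("pics/c2.png",np.hstack([c,d]))
```

```text
(no output)
```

View pics/c1.png

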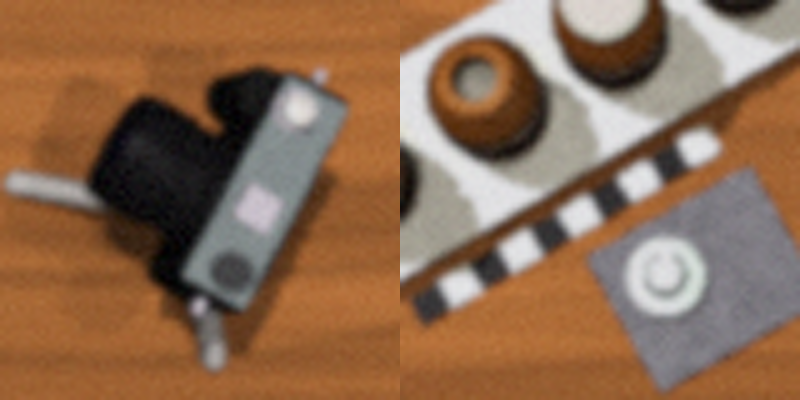

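View pics/c2.png

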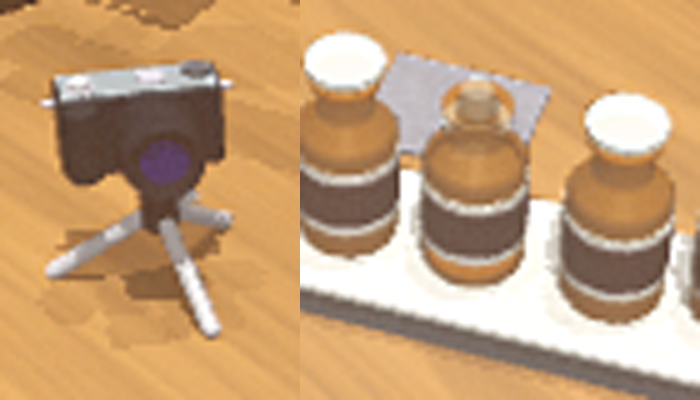

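The crops confirm it: button with silver cap at top px (469.5,221), dial (456,254), open mouth (275,180), stopper plug (312.5,219). In the scene view the button is at (265.3,136.5) and the mouth at (335.5,225.5).

```bash
cat > h.py <<'E'
import numpy as np,cv2
from plant import get_state, optics
def ray(n,u,v,z):
    m=optics.camera_model(n);R=cv2.Rodrigues(m["rvec"])[0];t=m["tvec"]
    d=R.T@np.array([(u-m["cx"])/m["fx"],(v-m["cy"])/m["fy"],1]);o=-R.T@t
    return o+d*(z-o[2])/d[2]
def delta(p):
    s=get_state();return np.array(s["ee_rot"]).T@(np.array(p)-s["tool_pos"])/.15
E
python3 - <<'E'
from h import *
for k,n,u,v,z in [("btn","top",469.5,220.9,.186),("btn","scene",265.3,136.5,.186),("dial","top",456,253.8,.183),("mouth","top",275,180,.15),("mouth","scene",335.5,225.5,.15),("stop","top",312.5,219,.042),
 ("discL","top",250,199,.167),("discR","top",301,168,.167),("tab","top",327,150,.18),("ball","top",227,215,.17),("lens","top",437,148,.078)]:
    print(k,n,ray(n,u,v,z).round(4))
E
```

```text
btn top [ 0.4761 -0.3453  0.186 ]
btn scene [ 0.4793 -0.3391  0.186 ]
dial top [ 0.396  -0.3095  0.183 ]
mouth top [0.5879 0.1383 0.15  ]
mouth scene [0.5882 0.1417 0.15  ]
stop top [0.4939 0.0449 0.042 ]
discL top [0.5371 0.1994 0.167 ]
discR top [0.6155 0.0703 0.167 ]
tab top [0.6587 0.0038 0.18  ]
ball top [0.4968 0.2562 0.17  ]
lens top [ 0.6854 -0.3016  0.078 ]
```

>>> {"api": "send_rows", "payload": {
  "commands": [
    {"x": 0.1, "y": -0.06},
    {"x": 0.3, "y": -0.17},
    {"x": 0.5, "y": -0.29},
    {"x": 0.7, "y": -0.4},
    {"x": 0.9, "y": -0.52},
    {"x": 1, "y": -0.575}
  ],
  "jaw": 1
}}

```text
invalid input at $.commands[0]: expected keys x, y, z, wx, wy, wz
```

>>> {"api": "send_rows", "payload": {
  "commands": [
    {"x": 0.2, "y": -0.115},
    {"x": 0.4, "y": -0.23},
    {"x": 0.6, "y": -0.35},
    {"x": 0.8, "y": -0.46},
    {"x": 1, "y": -0.575},
    {"x": 1, "y": -0.575},
    {"x": 1, "y": -0.575}
  ]
}}

```text
invalid input at $.commands[0]: expected keys x, y, z, wx, wy, wz
```

```bash
python3 -c "
from h import *
s=get_state();print(s['time'],s['tool_pos'],s['force'],s['finger_gap'],s['joints'],delta([.477,-.343,.225]))"
```

```text
0.1 [ 0.21524902 -0.63921601  0.24028739] [-0.5086683   0.28070551 -1.03672819] 0.08720700414644046 [ 1.21709378  0.46937746 -0.0485906   1.53358795  0.02411685  1.14100585
 -0.08231062] [ 2.28399667 -1.31441622  0.10408605]
```

All six keys are needed.

>>> {"api": "send_rows", "payload": {
  "commands": [
    {"x": 0.1, "y": -0.06, "z": 0, "wx": 0, "wy": 0, "wz": 0},
    {"x": 0.3, "y": -0.17, "z": 0, "wx": 0, "wy": 0, "wz": 0},
    {"x": 0.5, "y": -0.29, "z": 0, "wx": 0, "wy": 0, "wz": 0},
    {"x": 0.7, "y": -0.4, "z": 0, "wx": 0, "wy": 0, "wz": 0},
    {"x": 0.9, "y": -0.52, "z": 0, "wx": 0, "wy": 0, "wz": 0},
    {"x": 1, "y": -0.575, "z": 0, "wx": 0, "wy": 0, "wz": 0}
  ],
  "jaw": 1
}}

```text
time: 0.7
tool_pos: [0.3336, -0.5058, 0.2413]
ee_rot: [[0.946, 0.325, 0.001], [0.325, -0.946, 0.002], [0.002, -0.001, -1.0]]
force: [0.0, 0.3, 0.0]
finger_gap: 0.0469
grip_force: 0.0
```

>>> {"api": "send_rows", "payload": {
  "commands": [
    {"x": 0.2, "y": -0.115, "z": 0, "wx": 0, "wy": 0, "wz": 0},
    {"x": 0.4, "y": -0.23, "z": 0, "wx": 0, "wy": 0, "wz": 0},
    {"x": 0.6, "y": -0.35, "z": 0, "wx": 0, "wy": 0, "wz": 0},
    {"x": 0.8, "y": -0.46, "z": 0, "wx": 0, "wy": 0, "wz": 0},
    {"x": 1, "y": -0.575, "z": 0, "wx": 0, "wy": 0, "wz": 0},
    {"x": 1, "y": -0.575, "z": 0, "wx": 0, "wy": 0, "wz": 0}
  ]
}}

```text
time: 1.3
tool_pos: [0.4488, -0.3752, 0.2414]
ee_rot: [[0.945, 0.328, 0.002], [0.328, -0.945, 0.002], [0.003, -0.002, -1.0]]
force: [-0.1, 0.2, -0.0]
finger_gap: 0.0028
grip_force: 0.0
```

```bash
python3 -c "
from h import *
s=get_state();print(s['time'],s['tool_pos'],s['force'],s['finger_gap'],s['joints'],delta([.477,-.343,.225]))"
```

```text
1.3 [ 0.44884354 -0.37516068  0.24137863] [-0.09776661  0.16630318 -0.00640927] 0.002831265917679934 [ 0.76500599  0.32965112 -0.17745707  1.7466928   0.06144829  1.07030668
 -0.66965062] [ 0.24725865 -0.1409268   0.11013487]
```

>>> {"api": "send_rows", "payload": {
  "commands": [
    {"x": 0.15, "y": -0.08, "z": 0.05, "wx": 0, "wy": 0, "wz": 0},
    {"x": 0.26, "y": -0.15, "z": 0.11, "wx": 0, "wy": 0, "wz": 0},
    {"x": 0.26, "y": -0.15, "z": 0.11, "wx": 0, "wy": 0, "wz": 0},
    {"x": 0.26, "y": -0.15, "z": 0.11, "wx": 0, "wy": 0, "wz": 0}
  ]
}}

```text
time: 1.7
tool_pos: [0.4739, -0.3473, 0.2246]
ee_rot: [[0.948, 0.319, -0.001], [0.319, -0.948, -0.001], [-0.001, 0.0, -1.0]]
force: [-0.2, -0.9, 0.7]
finger_gap: 0.0004
grip_force: 0.0
```

```bash
python3 -c "
from h import *
s=get_state();print(s['tool_pos'],s['force'],s['finger_gap'],delta([.477,-.343,.200]))
t=optics.get_image('top')[180:280,400:500,::-1];c=optics.get_image('scene')[80:180,220:320,::-1]
cv2.imwrite('pics/b1.png',cv2.resize(np.hstack([t,c]),None,fx=4,fy=4,interpolation=2))"
```

```text
[ 0.47389122 -0.3473428   0.22464565] [-0.17975048 -0.92589793  0.65523942] 0.00042702385799463753 [ 0.029053   -0.02086984  0.16426819]
```

View pics/b1.png

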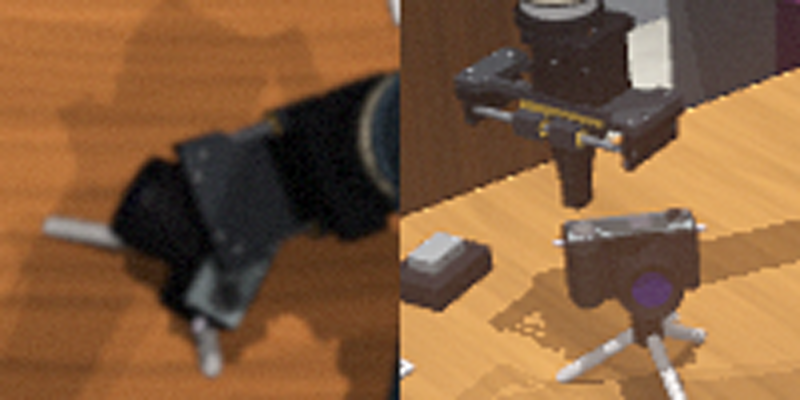

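Fingertips (scene crop 577,203) are right above the button (582,226). Pressing.

>>> {"api": "send_rows", "payload": {
  "commands": [
    {"x": 0.03, "y": -0.02, "z": 0.06, "wx": 0, "wy": 0, "wz": 0},
    {"x": 0.03, "y": -0.02, "z": 0.1, "wx": 0, "wy": 0, "wz": 0},
    {"x": 0.03, "y": -0.02, "z": 0.13, "wx": 0, "wy": 0, "wz": 0},
    {"x": 0.03, "y": -0.02, "z": 0.15, "wx": 0, "wy": 0, "wz": 0},
    {"x": 0.03, "y": -0.02, "z": 0.165, "wx": 0, "wy": 0, "wz": 0},
    {"x": 0.03, "y": -0.02, "z": 0.165, "wx": 0, "wy": 0, "wz": 0},
    {"x": 0.03, "y": -0.02, "z": 0.165, "wx": 0, "wy": 0, "wz": 0}
  ]
}}

```text
time: 2.5
tool_pos: [0.4774, -0.3424, 0.2003]
ee_rot: [[0.948, 0.319, -0.001], [0.319, -0.948, 0.0], [-0.001, -0.0, -1.0]]
force: [-2.5, 1.3, 4.2]
finger_gap: 0.001
grip_force: 1.9
```

>>> {"api": "send_rows", "payload": {
  "commands": [
    {"x": 0, "y": 0, "z": 0.012, "wx": 0, "wy": 0, "wz": 0},
    {"x": 0, "y": 0, "z": 0.012, "wx": 0, "wy": 0, "wz": 0},
    {"x": 0, "y": 0, "z": 0.012, "wx": 0, "wy": 0, "wz": 0}
  ]
}}

```text
time: 2.8
tool_pos: [0.4775, -0.3425, 0.1999]
ee_rot: [[0.948, 0.319, -0.0], [0.319, -0.948, -0.0], [-0.0, 0.0, -1.0]]
force: [-4.9, 3.5, 11.6]
finger_gap: 0.0006
grip_force: 5.9
```

Bottomed out (force rose to 11.6 N without travel). Lifting and traversing to the bottle.

>>> {"api": "send_rows", "payload": {
  "commands": [
    {"x": 0, "y": 0, "z": -0.2, "wx": 0, "wy": 0, "wz": 0},
    {"x": 0, "y": 0, "z": -0.45, "wx": 0, "wy": 0, "wz": 0},
    {"x": 0.15, "y": -0.24, "z": -0.45, "wx": 0, "wy": 0, "wz": 0},
    {"x": 0.3, "y": -0.48, "z": -0.45, "wx": 0, "wy": 0, "wz": 0},
    {"x": 0.45, "y": -0.72, "z": -0.45, "wx": 0, "wy": 0, "wz": 0},
    {"x": 0.58, "y": -0.94, "z": -0.45, "wx": 0, "wy": 0, "wz": 0}
  ]
}}

```text
time: 3.4
tool_pos: [0.5161, -0.1791, 0.2657]
ee_rot: [[0.947, 0.32, 0.002], [0.32, -0.947, -0.0], [0.002, 0.001, -1.0]]
force: [2.1, 0.1, -0.3]
finger_gap: 0.0004
grip_force: 0.0
```

>>> {"api": "send_rows", "payload": {
  "commands": [
    {"x": 0.15, "y": -0.24, "z": 0, "wx": 0, "wy": 0, "wz": 0},
    {"x": 0.3, "y": -0.48, "z": 0, "wx": 0, "wy": 0, "wz": 0},
    {"x": 0.45, "y": -0.72, "z": 0, "wx": 0, "wy": 0, "wz": 0},
    {"x": 0.58, "y": -0.94, "z": 0, "wx": 0, "wy": 0, "wz": 0}
  ]
}}

```text
time: 3.8
tool_pos: [0.5534, -0.0175, 0.2656]
ee_rot: [[0.947, 0.32, 0.002], [0.32, -0.947, 0.0], [0.002, 0.0, -1.0]]
force: [0.7, -0.1, -0.2]
finger_gap: 0.0004
grip_force: 0.0
```

>>> {"api": "send_rows", "payload": {
  "commands": [
    {"x": 0.15, "y": -0.24, "z": 0, "wx": 0, "wy": 0, "wz": 0},
    {"x": 0.3, "y": -0.48, "z": 0, "wx": 0, "wy": 0, "wz": 0},
    {"x": 0.45, "y": -0.72, "z": 0, "wx": 0, "wy": 0, "wz": 0},
    {"x": 0.56, "y": -0.92, "z": 0, "wx": 0, "wy": 0, "wz": 0},
    {"x": 0.56, "y": -0.92, "z": 0, "wx": 0, "wy": 0, "wz": 0},
    {"x": 0.56, "y": -0.92, "z": 0, "wx": 0, "wy": 0, "wz": 0}
  ]
}}

```text
time: 4.4
tool_pos: [0.5884, 0.1386, 0.2652]
ee_rot: [[0.947, 0.321, 0.0], [0.321, -0.947, -0.0], [0.0, 0.0, -1.0]]
force: [0.2, -1.3, -0.0]
finger_gap: 0.0004
grip_force: 0.0
```

```bash
python3 -c "
from h import *
s=get_state();print(s['tool_pos'],s['force'],s['joints'],delta([.588,.140,.200]))
t=optics.get_image('top')[120:260,190:360,::-1];c=optics.get_image('scene')[140:280,250:420,::-1]
cv2.imwrite('pics/b2.png',cv2.resize(np.hstack([t,c]),None,fx=2.3,fy=2.3,interpolation=2))"
```

```text
[0.58837535 0.1386126  0.26515356] [ 1.92075423e-01 -1.29706124e+00 -3.88917927e-04] [ 0.01483165  0.36631468 -0.41669015  1.66133921  0.15979201  1.14768195
 -1.68730969] [ 0.00059422 -0.00961325  0.43435594]
```

View pics/b2.png

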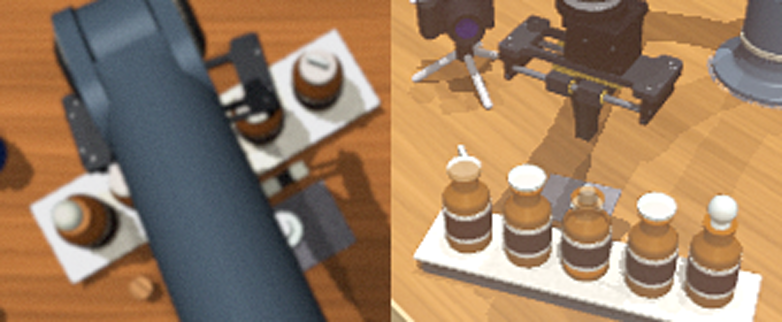

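Closed fingertips (586,138) sit centred over the open mouth (587,192) in the scene crop. Descend to 52 mm above and hold.

>>> {"api": "send_rows", "payload": {
  "commands": [
    {"x": 0, "y": -0.01, "z": 0.15, "wx": 0, "wy": 0, "wz": 0},
    {"x": 0, "y": -0.01, "z": 0.3, "wx": 0, "wy": 0, "wz": 0},
    {"x": 0, "y": -0.01, "z": 0.4, "wx": 0, "wy": 0, "wz": 0},
    {"x": 0, "y": -0.01, "z": 0.43, "wx": 0, "wy": 0, "wz": 0},
    {"x": 0, "y": -0.01, "z": 0.43, "wx": 0, "wy": 0, "wz": 0},
    {"x": 0, "y": -0.01, "z": 0.43, "wx": 0, "wy": 0, "wz": 0},
    {"x": 0, "y": -0.01, "z": 0.43, "wx": 0, "wy": 0, "wz": 0},
    {"x": 0, "y": -0.01, "z": 0.43, "wx": 0, "wy": 0, "wz": 0},
    {"x": 0, "y": -0.01, "z": 0.43, "wx": 0, "wy": 0, "wz": 0},
    {"x": 0, "y": -0.01, "z": 0.43, "wx": 0, "wy": 0, "wz": 0},
    {"x": 0, "y": -0.01, "z": 0.43, "wx": 0, "wy": 0, "wz": 0},
    {"x": 0, "y": -0.01, "z": 0.43, "wx": 0, "wy": 0, "wz": 0}
  ]
}}

```text
time: 5.7
tool_pos: [0.5878, 0.1394, 0.2012]
ee_rot: [[0.948, 0.319, 0.0], [0.319, -0.948, -0.0], [0.0, 0.0, -1.0]]
force: [-0.1, -0.0, 0.6]
finger_gap: 0.0005
grip_force: 0.0
```

>>> {"api": "send_rows", "payload": {
  "commands": [
    {"x": 0, "y": 0, "z": 0, "wx": 0, "wy": 0, "wz": 0},
    {"x": 0, "y": 0, "z": 0, "wx": 0, "wy": 0, "wz": 0},
    {"x": 0, "y": 0, "z": 0, "wx": 0, "wy": 0, "wz": 0},
    {"x": 0, "y": 0, "z": 0, "wx": 0, "wy": 0, "wz": 0},
    {"x": 0, "y": 0, "z": 0, "wx": 0, "wy": 0, "wz": 0},
    {"x": 0, "y": 0, "z": 0, "wx": 0, "wy": 0, "wz": 0},
    {"x": 0, "y": 0, "z": 0, "wx": 0, "wy": 0, "wz": 0},
    {"x": 0, "y": 0, "z": 0, "wx": 0, "wy": 0, "wz": 0},
    {"x": 0, "y": 0, "z": 0, "wx": 0, "wy": 0, "wz": 0},
    {"x": 0, "y": 0, "z": 0, "wx": 0, "wy": 0, "wz": 0},
    {"x": 0, "y": 0, "z": 0, "wx": 0, "wy": 0, "wz": 0},
    {"x": 0, "y": 0, "z": 0, "wx": 0, "wy": 0, "wz": 0}
  ]
}}

```text
time: 6.9
tool_pos: [0.5878, 0.1394, 0.2012]
ee_rot: [[0.948, 0.319, 0.0], [0.319, -0.948, -0.0], [0.0, 0.0, -1.0]]
force: [0.4, -0.1, -0.1]
finger_gap: 0.0005
grip_force: 0.0
```

```bash
python3 -c "
from h import *
print(delta([.494,.045,.25]),delta([.494,.045,.095]))"
```

```text
[-0.79336507  0.39656513 -0.32538251] [-0.79339133  0.39648668  0.70795082]
```

>>> {"api": "send_rows", "payload": {
  "commands": [
    {"x": 0, "y": 0, "z": -0.2, "wx": 0, "wy": 0, "wz": 0},
    {"x": 0, "y": 0, "z": -0.35, "wx": 0, "wy": 0, "wz": 0},
    {"x": -0.2, "y": 0.1, "z": -0.35, "wx": 0, "wy": 0, "wz": 0},
    {"x": -0.4, "y": 0.2, "z": -0.35, "wx": 0, "wy": 0, "wz": 0},
    {"x": -0.6, "y": 0.3, "z": -0.35, "wx": 0, "wy": 0, "wz": 0},
    {"x": -0.79, "y": 0.4, "z": -0.35, "wx": 0, "wy": 0, "wz": 0},
    {"x": -0.79, "y": 0.4, "z": -0.35, "wx": 0, "wy": 0, "wz": 0},
    {"x": -0.79, "y": 0.4, "z": -0.1, "wx": 0, "wy": 0, "wz": 0},
    {"x": -0.79, "y": 0.4, "z": 0.1, "wx": 0, "wy": 0, "wz": 0},
    {"x": -0.79, "y": 0.4, "z": 0.3, "wx": 0, "wy": 0, "wz": 0},
    {"x": -0.79, "y": 0.4, "z": 0.4, "wx": 0, "wy": 0, "wz": 0},
    {"x": -0.79, "y": 0.4, "z": 0.4, "wx": 0, "wy": 0, "wz": 0}
  ]
}}

```text
time: 8.1
tool_pos: [0.4935, 0.0451, 0.1391]
ee_rot: [[0.947, 0.32, -0.005], [0.32, -0.947, 0.0], [-0.004, -0.002, -1.0]]
force: [0.4, -0.3, -0.2]
finger_gap: 0.0006
grip_force: 0.0
```

```bash
python3 -c "
from h import *
s=get_state();print(s['tool_pos'],s['joints'],delta([.494,.045,.095]))
t=optics.get_image('top')[120:260,190:360,::-1];c=optics.get_image('scene')[140:280,250:420,::-1]
cv2.imwrite('pics/b3.png',cv2.resize(np.hstack([t,c]),None,fx=2.3,fy=2.3,interpolation=2))"
```

```text
[0.49349793 0.0450681  0.13914132] [ 0.14685185  0.33279466 -0.3884018   2.03696855  0.17063081  0.80672998
 -1.58647351] [0.00427361 0.00196295 0.29425726]
```

View pics/b3.png

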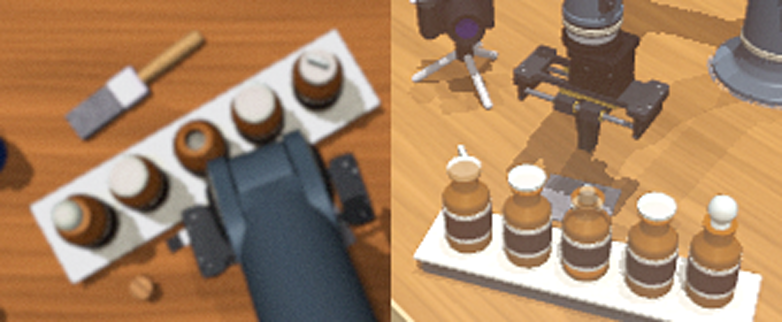

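All the bottles stand where they were. The fingertips (590,150) are over the pad, with the stopper hidden behind the open bottle. Descend and hold.

>>> {"api": "send_rows", "payload": {
  "commands": [
    {"x": 0, "y": 0, "z": 0.12, "wx": 0, "wy": 0, "wz": 0},
    {"x": 0, "y": 0, "z": 0.24, "wx": 0, "wy": 0, "wz": 0},
    {"x": 0, "y": 0, "z": 0.3, "wx": 0, "wy": 0, "wz": 0},
    {"x": 0, "y": 0, "z": 0.3, "wx": 0, "wy": 0, "wz": 0},
    {"x": 0, "y": 0, "z": 0.3, "wx": 0, "wy": 0, "wz": 0},
    {"x": 0, "y": 0, "z": 0.3, "wx": 0, "wy": 0, "wz": 0},
    {"x": 0, "y": 0, "z": 0.3, "wx": 0, "wy": 0, "wz": 0},
    {"x": 0, "y": 0, "z": 0.3, "wx": 0, "wy": 0, "wz": 0},
    {"x": 0, "y": 0, "z": 0.3, "wx": 0, "wy": 0, "wz": 0},
    {"x": 0, "y": 0, "z": 0.3, "wx": 0, "wy": 0, "wz": 0},
    {"x": 0, "y": 0, "z": 0.3, "wx": 0, "wy": 0, "wz": 0},
    {"x": 0, "y": 0, "z": 0.3, "wx": 0, "wy": 0, "wz": 0}
  ]
}}

```text
time: 9.4
tool_pos: [0.4946, 0.0446, 0.0962]
ee_rot: [[0.948, 0.319, -0.0], [0.319, -0.948, -0.0], [-0.0, 0.0, -1.0]]
force: [-1.1, -0.6, -0.0]
finger_gap: 0.0002
grip_force: 0.0
```

>>> {"api": "send_rows", "payload": {
  "commands": [
    {"x": 0, "y": 0, "z": 0, "wx": 0, "wy": 0, "wz": 0},
    {"x": 0, "y": 0, "z": 0, "wx": 0, "wy": 0, "wz": 0},
    {"x": 0, "y": 0, "z": 0, "wx": 0, "wy": 0, "wz": 0},
    {"x": 0, "y": 0, "z": 0, "wx": 0, "wy": 0, "wz": 0},
    {"x": 0, "y": 0, "z": 0, "wx": 0, "wy": 0, "wz": 0},
    {"x": 0, "y": 0, "z": 0, "wx": 0, "wy": 0, "wz": 0},
    {"x": 0, "y": 0, "z": 0, "wx": 0, "wy": 0, "wz": 0},
    {"x": 0, "y": 0, "z": 0, "wx": 0, "wy": 0, "wz": 0},
    {"x": 0, "y": 0, "z": 0, "wx": 0, "wy": 0, "wz": 0},
    {"x": 0, "y": 0, "z": 0, "wx": 0, "wy": 0, "wz": 0},
    {"x": 0, "y": 0, "z": 0, "wx": 0, "wy": 0, "wz": 0},
    {"x": 0, "y": 0, "z": 0, "wx": 0, "wy": 0, "wz": 0}
  ]
}}

```text
time: 10.6
tool_pos: [0.4947, 0.0447, 0.0962]
ee_rot: [[0.948, 0.319, 0.0], [0.319, -0.948, -0.0], [0.0, 0.0, -1.0]]
force: [0.8, 0.1, -0.8]
finger_gap: 0.0004
grip_force: 0.0
```

```bash
python3 -c "
from h import *
print(delta([.4775,-.3425,.24]))"
```

```text
[-0.93218206  2.4097172  -0.95854071]
```

>>> {"api": "send_rows", "payload": {
  "commands": [
    {"x": 0, "y": 0, "z": -0.25, "wx": 0, "wy": 0, "wz": 0},
    {"x": 0, "y": 0, "z": -0.55, "wx": 0, "wy": 0, "wz": 0},
    {"x": 0, "y": 0, "z": -0.8, "wx": 0, "wy": 0, "wz": 0},
    {"x": 0, "y": 0, "z": -0.96, "wx": 0, "wy": 0, "wz": 0},
    {"x": -0.08, "y": 0.2, "z": -0.96, "wx": 0, "wy": 0, "wz": 0},
    {"x": -0.16, "y": 0.4, "z": -0.96, "wx": 0, "wy": 0, "wz": 0},
    {"x": -0.24, "y": 0.6, "z": -0.96, "wx": 0, "wy": 0, "wz": 0},
    {"x": -0.31, "y": 0.8, "z": -0.96, "wx": 0, "wy": 0, "wz": 0}
  ]
}}

```text
time: 11.4
tool_pos: [0.4884, -0.0851, 0.2404]
ee_rot: [[0.948, 0.319, 0.0], [0.319, -0.948, -0.0], [0.0, 0.0, -1.0]]
force: [0.5, -0.4, -0.1]
finger_gap: 0.0006
grip_force: 0.0
```

>>> {"api": "send_rows", "payload": {
  "commands": [
    {"x": -0.08, "y": 0.2, "z": 0, "wx": 0, "wy": 0, "wz": 0},
    {"x": -0.16, "y": 0.4, "z": 0, "wx": 0, "wy": 0, "wz": 0},
    {"x": -0.24, "y": 0.6, "z": 0, "wx": 0, "wy": 0, "wz": 0},
    {"x": -0.31, "y": 0.8, "z": 0, "wx": 0, "wy": 0, "wz": 0}
  ]
}}

```text
time: 11.8
tool_pos: [0.4827, -0.2138, 0.2402]
ee_rot: [[0.948, 0.319, 0.0], [0.319, -0.948, -0.0], [-0.0, 0.0, -1.0]]
force: [0.8, 0.3, 0.4]
finger_gap: 0.0002
grip_force: 0.0
```

>>> {"api": "send_rows", "payload": {
  "commands": [
    {"x": -0.08, "y": 0.2, "z": 0, "wx": 0, "wy": 0, "wz": 0},
    {"x": -0.16, "y": 0.4, "z": 0, "wx": 0, "wy": 0, "wz": 0},
    {"x": -0.24, "y": 0.6, "z": 0, "wx": 0, "wy": 0, "wz": 0},
    {"x": -0.31, "y": 0.81, "z": 0, "wx": 0, "wy": 0, "wz": 0},
    {"x": -0.31, "y": 0.81, "z": 0, "wx": 0, "wy": 0, "wz": 0},
    {"x": -0.31, "y": 0.81, "z": 0, "wx": 0, "wy": 0, "wz": 0},
    {"x": -0.31, "y": 0.81, "z": 0, "wx": 0, "wy": 0, "wz": 0}
  ]
}}

```text
time: 12.5
tool_pos: [0.4781, -0.341, 0.2401]
ee_rot: [[0.947, 0.321, -0.0], [0.321, -0.947, 0.001], [0.0, -0.001, -1.0]]
force: [0.1, 0.8, 0.6]
finger_gap: 0.0007
grip_force: 0.0
```

```bash
python3 -c "
from h import *
print(get_state()['tool_pos'],delta([.4775,-.3425,.2]))"
```

```text
[ 0.47811166 -0.34099083  0.24008806] [-0.00715817  0.00847026  0.26724416]
```

>>> {"api": "send_rows", "payload": {
  "commands": [
    {"x": 0, "y": 0.01, "z": 0.1, "wx": 0, "wy": 0, "wz": 0},
    {"x": 0, "y": 0.01, "z": 0.16, "wx": 0, "wy": 0, "wz": 0},
    {"x": 0, "y": 0.01, "z": 0.2, "wx": 0, "wy": 0, "wz": 0},
    {"x": 0, "y": 0.01, "z": 0.23, "wx": 0, "wy": 0, "wz": 0},
    {"x": 0, "y": 0.01, "z": 0.255, "wx": 0, "wy": 0, "wz": 0},
    {"x": 0, "y": 0.01, "z": 0.275, "wx": 0, "wy": 0, "wz": 0},
    {"x": 0, "y": 0.01, "z": 0.275, "wx": 0, "wy": 0, "wz": 0},
    {"x": 0, "y": 0.01, "z": 0.275, "wx": 0, "wy": 0, "wz": 0}
  ]
}}

```text
time: 13.3
tool_pos: [0.4782, -0.3434, 0.2001]
ee_rot: [[0.948, 0.319, -0.0], [0.319, -0.948, 0.0], [-0.0, -0.0, -1.0]]
force: [-2.8, 1.9, 7.1]
finger_gap: 0.0004
grip_force: 3.3
```

Bottomed again at 7.1 N. Lift and draw back.

>>> {"api": "send_rows", "payload": {
  "commands": [
    {"x": 0, "y": 0, "z": -0.2, "wx": 0, "wy": 0, "wz": 0},
    {"x": 0, "y": 0, "z": -0.5, "wx": 0, "wy": 0, "wz": 0},
    {"x": 0, "y": 0, "z": -0.8, "wx": 0, "wy": 0, "wz": 0},
    {"x": -0.25, "y": 0.25, "z": -0.8, "wx": 0, "wy": 0, "wz": 0},
    {"x": -0.4, "y": 0.5, "z": -0.8, "wx": 0, "wy": 0, "wz": 0},
    {"x": -0.4, "y": 0.6, "z": -0.8, "wx": 0, "wy": 0, "wz": 0},
    {"x": -0.4, "y": 0.6, "z": -0.8, "wx": 0, "wy": 0, "wz": 0},
    {"x": -0.4, "y": 0.6, "z": -0.8, "wx": 0, "wy": 0, "wz": 0},
    {"x": -0.4, "y": 0.6, "z": -0.8, "wx": 0, "wy": 0, "wz": 0}
  ]
}}

```text
time: 14.2
tool_pos: [0.451, -0.4466, 0.319]
ee_rot: [[0.947, 0.322, 0.0], [0.322, -0.947, 0.001], [0.001, -0.001, -1.0]]
force: [0.2, -0.0, -0.1]
finger_gap: 0.0005
grip_force: 0.0
```

```bash
python3 -c "
from h import *
print(get_state()['tool_pos'],get_state()['force'])
cv2.imwrite('pics/end.png',optics.get_image('top')[:,:,::-1])
from plant import ticket
print(ticket.job_done())"
```

```text
[ 0.45099216 -0.44664484  0.31898041] [ 0.19363836 -0.03569765 -0.13553435]
the job is handed in; nothing more can be done
None
```

I pressed the record button to its stop twice, held over the open mouth and then the stopper for about two seconds each, and drew back clear of the camera without any sign of touching a bottle or the stopper; the job is handed in at about 14 s, but no verdict came back.

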